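Make up two optics kits

TASK

Make up the two kits from the loose optics on the table. The blue tray gets the red filter tube and the lens mount, the yellow tray gets the green filter tube and the brass post; filter tubes go in the bay with the white round pad, the other part in the bay with the black square pad, each standing upright, flat on the floor of its bay. The white filter tube is a spare: leave it standing where it is.

Things in the scene. Friction and masses are not known exactly. Their poses are not given: they have to be found in the camera images.
- tube_red_center (a point): Filter tube, upright: black cylinder 32 mm across on a round black foot 44 mm across and 8 mm thick, 54 mm tall in all, 90 g, with a red disc (the filter) on top and a red band round its upper end. Belongs in the blue tray. The point is on its axis, half-way up (27 mm above its underside); z up. Grip it across the 32 mm, at any yaw.
- tube_green_center (a point): Filter tube, upright: black cylinder 32 mm across on a round black foot 44 mm across and 8 mm thick, 54 mm tall in all, 90 g, with a green disc (the filter) on top and a green band round its upper end. Belongs in the yellow tray. The point is on its axis, half-way up (27 mm above its underside); z up. Grip it across the 32 mm, at any yaw.
- tube_white_center (a point): Filter tube, upright: black cylinder 32 mm across on a round black foot 44 mm across and 8 mm thick, 54 mm tall in all, 90 g, with a white disc (the filter) on top and a white band round its upper end. The spare, which stays where it is. The point is on its axis, half-way up (27 mm above its underside); z up. Grip it across the 32 mm, at any yaw.
- lens_mount_center (a point): Lens mount, upright, 80 mm tall, 140 g: round dark foot 44 mm across and 8 mm thick, 16 mm stem, and from 30 to 80 mm above its underside an upright violet square frame with a pale blue lens, 44 mm wide (y), 14 mm thick (x). The point is on the foot's axis, half-way up (40 mm above the underside), inside the frame; z up. Grip it across the 14 mm, 40 to 65 mm above the underside.
- post_center (a point): Brass post standing upright, 70 mm tall, about 200 g: brass rod 20 mm in diameter on a round dark steel foot 44 mm in diameter and 8 mm thick. The point is on its axis, half-way up (35 mm above its underside); z points up along the axis. Can be gripped across the 20 mm at any yaw.
- tray_blue: Blue tray, fixed, any yaw. Origin: centre of its underside, on the table; z up. 163 mm long (x), 84 mm wide (y); floor 5 mm thick; walls and the divider across the middle 5 mm thick, tops 12 mm above the table. Two bays 74 mm square inside: the one with a flat white round pad centred at x = +39.5 mm, y = 0, the one with a flat black square pad at x = -39.5 mm, y = 0.
- tray_yellow: Yellow tray, fixed, any yaw. Origin: centre of its underside, on the table; z up. 163 mm long (x), 84 mm wide (y); floor 5 mm thick; walls and the divider across the middle 5 mm thick, tops 12 mm above the table. Two bays 74 mm square inside: the one with a flat white round pad centred at x = +39.5 mm, y = 0, the one with a flat black square pad at x = -39.5 mm, y = 0.
Not all that is in view belongs to the job. Of the things shaped like the tray_yellow, the yellow one is meant.

How it is judged (in metres and radians):
At the end, for the whole second after the job is handed in: Each of the four parts is in its own bay: within 18 mm of the bay centre along both tray axes, within 4 mm of its standing height on the bay floor, upright within 0.08 rad, slower than 0.02 m/s. The white tube is upright within 0.1 rad and within 20 mm of its start (x of tube_red_center in the frame of tray_blue between 0.0215 and 0.0575 m and y of tube_red_center in the frame of tray_blue between -0.018 and 0.018 m and z of tube_red_center in the frame of tray_blue between 0.028 and 0.036 m and angle between each of tube_red_center, lens_mount_center, tube_green_center, post_center's own z axis and vertical below 0.08 rad and linear speed of each of tube_red, lens_mount, tube_green, post below 0.02 m/s and x of lens_mount_center in the frame of tray_blue between -0.0575 and -0.0215 m and y of lens_mount_center in the frame of tray_blue between -0.018 and 0.018 m and z of lens_mount_center in the frame of tray_blue between 0.041 and 0.049 m and x of tube_green_center in the frame of tray_yellow between 0.0215 and 0.0575 m and y of tube_green_center in the frame of tray_yellow between -0.018 and 0.018 m and z of tube_green_center in the frame of tray_yellow between 0.028 and 0.036 m and x of post_center in the frame of tray_yellow between -0.0575 and -0.0215 m and y of post_center in the frame of tray_yellow between -0.018 and 0.018 m and z of post_center in the frame of tray_yellow between 0.036 and 0.044 m and distance of tube_white_center from where it was at the start of the episode below 0.02 m and angle between tube_white_center's own z axis and vertical below 0.1 rad); the robot touches nothing.
It fails at once if the white spare filter tube is moved more than 20 mm (distance of tube_white_center from where it was at the start of the episode above 0.02 m).
It also fails if it takes over 93 s, if anything falls off the work surface, if the arm or the gripper's body presses on something with over 40 N, if the wrist force passes 120 N, or if a joint passes its speed limit or range.

ROBOT

A 6-joint arm with a two-finger parallel gripper is mounted at the origin on the work surface. World frame = base frame: x ahead of the robot, y to its left, z up, the work surface at z = 0. Lengths are in m, angles in degrees, forces in N, time in s.
With the tool pointing down it reaches from about 0.275 to 0.85 m from the base axis. Payload 19 kg.
Tool frame: the origin (TCP) lies between the finger pads; the fingertips stand 8 mm ahead of it and the grasp point (between the pads) lies 11 mm behind it; z points along the fingers, y is the direction in which the jaws open and shut (so a half turn about z gives the same grasp; the last joint's range is limited). The gripper opens to 85 mm and grips with 20 to 120 N. Pads are 22 mm wide; open, the fingers measure 114 mm over their backs; the gripper's body (76 mm by 85 mm) begins 54 mm behind the grasp point. The pads swing forward as they close: fully open they stand 13 mm farther back than shut.
Start: joints at [-80.214, 8.623, 82.357, -0, 89.026, -7.678], TCP at [0.173, -0.548, 0.239] pointing down, gripper open.
Joint ranges: [-160.23, 160.23], [-39.13, 120.54], [6.94, 153.29], [-79.49, 259.48], [9.18, 160.14], [-161.06, 161.06]. Speed limits (degrees/s): [108.29, 108.29, 127.2, 172.46, 172.46, 172.46].

INTERFACE

Orientations are given as [roll, pitch, yaw] about the fixed x, y, z axes, in that order (R = Rz(yaw) Ry(pitch) Rx(roll)).
In Python, from station import telemetry, cams, bot gives the robot as it stands.
- The arm moves only by the tool drive_tool, never from a script. Its argument "commands" is a list of rows, each a list of 3 entries, a list of its own where there are three numbers: the opening in per cent of the stroke, from 0 (shut) to 100 (fully open), then the shift along the tool's x, y, z in m, then the turn about the tool's z in rad. A call has 1 to 5 rows; each row is the pose to reach, as a shift and turn from the pose measured when the call began, along the tool's axes at that moment; what a row does not reach only later rows make up. A row lasts 1/10 s, in which the tool goes at most 50 mm and 8.59 degrees, less where a joint would pass 70% of its speed; a pose out of reach is approached as far as the arm can. A call with a gripper value outside its range is refused whole. The fingers move at their own pace and stop on an object; the grip force is fixed at half the most. Time passes only in rows, so rows that repeat a pose let the fingers close. It gives the time, the measured TCP pose, the force and the opening at its end, in the units of the state.
- telemetry.sense(): the state, without advancing time (a new reading comes with each control period).
- cams.grab_frame(name): name is "side" or "top" or "wrist"; returns a dict with "frame" (480x640x3 uint8, red, green, blue), "fx", "fy", "cx", "cy" (pixels), "rvec" (rotation vector, rad) and "tvec" (3), from world to camera coordinates, as OpenCV has them; the wrist camera has in their place "T_tool_cam" (4x4, takes a point from camera to tool coordinates, whose origin is the TCP and whose axes are the flange's). Camera axes: x right, y down, z forward; pixel columns grow to the right and rows downward; lengths in m; the calibration is good to about 2 mm. A picture is of the moment at which its call begins: read the wrist's pose just before it. There is no depth.
- bot.close_job(): hands the job in, once; it reports no verdict.
Trained networks look in a picture, given as the dict that the camera call returned (one of the last four; its "shot" number tells which), for a name from the list of things; names that differ only in an ending like _2 or _b are one class to them, and where a whole thing is asked for, a point or a joint stands for the part that bears it (a point fixed in the world has none). Each returns a list of dicts, best first, with "conf" (0 to 1); they miss things now and then, are a little off and sometimes report something else, mostly with a low value. They report only what shows in the picture. A call takes as long as a camera call. They do not tell look-alikes from the thing itself.
- cams.regions_of(picture, query): "mask" (480x640 bool, what is visible of it).
- cams.mark_of(picture, query): "point" ([x, y, z] in m, in world coordinates, good to about 4 mm: a listed point, or the origin of a listed thing).
The state is a dict: "time_s": time; "joints": joint angles; "qvel": joint speeds; "joint_torque": joint torques, N m; "tool_pos": TCP position; "tool_rot": TCP orientation; "ft_force": force on the tool from outside, world axes, zero at the start; "wrist_torque": the same for the moment, N m; "finger_gap": finger opening in m.
Only numpy, scipy, OpenCV 4.12 (cv2) and the standard library are available. Lean on these libraries where they do the work, as an engineer would, in place of code of your own. Each camera call takes 0.05 s, during which the arm holds its last target.

## Working session

There is one attempt and no reset: what is moved stays moved. The work goes in short steps, Python scripts to look and compute and a tool call to move; the robot and the scene stay as the last step left them, time stands still between calls to the robot, and variables do not carry over. Pictures are saved under pics/ and viewed, and the job is handed in when it is done.

Besides the shell and the picture viewer there is one more tool, called after "Emit:" as name([rows], argument=value, ...), one row to a line, values as JSON. drive_tool: Moves the arm, as the interface text tells. Its arguments: {"type":"object","properties":{"commands":{"type":"array"}},"required":["commands"]}

```bash
ls; mkdir -p pics
cat > h.py <<'E'
import numpy as np, cv2
from station import telemetry, cams, bot
def save(p,name): cv2.imwrite('pics/'+name+'.png', cv2.cvtColor(p['frame'],cv2.COLOR_RGB2BGR))
E
python3 - <<'E'
from h import *
s=telemetry.sense()
print(s)
for n in ['top','side']:
    p=cams.grab_frame(n); save(p,n+'0')
    print(n,p['fx'],p['tvec'],p['rvec'])
    for q in ['tube_red_center','tube_green_center','tube_white_center','lens_mount_center','post_center','tray_blue','tray_yellow']:
        for r in cams.mark_of(p,q)[:4]: print(q,np.round(r['point'],3),round(r['conf'],2))
E
```

```text
pics
{'time_s': 0.0, 'joints': array([-8.02126982e+01,  8.65052014e+00,  8.23931482e+01,  2.01819389e-03,
        8.90284531e+01, -7.67615033e+00]), 'qvel': array([ 0.06981387,  0.03806276,  0.06647284,  0.03292329, -0.02608423,
        0.03746832]), 'joint_torque': array([ 1.22879967e-03, -7.13058758e+01, -5.70871210e+01, -2.22593771e-04,
        9.01963591e-03, -2.71417713e-05]), 'tool_pos': array([ 0.17251911, -0.54824706,  0.23867851]), 'tool_rot': array([-1.79928794e+02, -1.16333040e-02,  1.74634095e+01]), 'ft_force': array([ 0.10070812, -0.15198666,  0.04728519]), 'wrist_torque': array([ 0.06068503,  0.04104536, -0.00553175]), 'finger_gap': 0.08542392459857474}
top 433.02995554848735 [-0.00351977  0.5207237   0.72464791] [ 2.15685095 -2.11011968  0.12231778]
tube_red_center [0.49 0.11 0.03] 0.77
tube_green_center [ 0.48  -0.123  0.026] 0.6
tube_white_center [ 0.631 -0.101  0.026] 0.91
tube_white_center [ 0.478 -0.123  0.024] 0.5
lens_mount_center [0.648 0.093 0.042] 0.88
post_center [0.5   0.015 0.04 ] 0.88
tray_blue [0.522 0.297 0.   ] 0.89
tray_yellow [ 0.538 -0.29   0.003] 0.72
tray_yellow [ 0.344  0.015 -0.005] 0.67
side 595.5740591288233 [-0.49421908  0.04765702  1.03976097] [ 2.2057042  -0.07797631  0.06584299]
tube_red_center [0.492 0.115 0.027] 0.59
tube_green_center [ 0.477 -0.117  0.026] 0.55
tube_white_center [ 0.627 -0.099  0.03 ] 0.86
lens_mount_center [0.644 0.094 0.038] 0.83
post_center [0.498 0.008 0.035] 0.62
tray_blue [0.527 0.3   0.004] 0.95
tray_yellow [ 0.538 -0.289  0.004] 0.98
tray_yellow [ 0.345  0.016 -0.002] 0.86
```

View pics/top0.png

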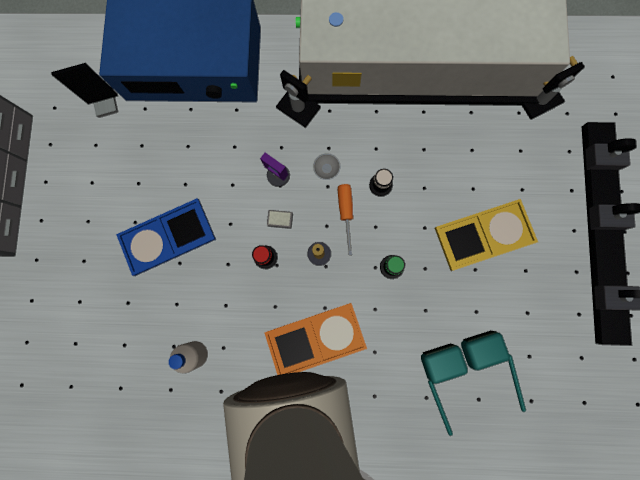

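View pics/side0.png

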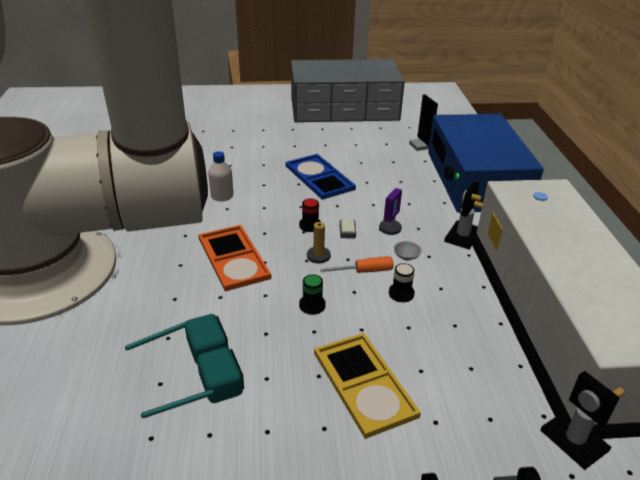

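The top view shows: red tube (264,256), green tube (393,266), white spare (382,180), post (319,252), lens mount (276,170), blue tray (166,236) and yellow tray (486,236). Possible confusions: the orange tray (316,338) for yellow, the white tube for green, and the glass disc (326,166) and screwdriver (346,200), which are just clutter. Next I'll measure precisely.

```bash
cat >> h.py <<'E'
def unproj(p,uv,z):
    R,_=cv2.Rodrigues(np.array(p['rvec'],float)); t=np.array(p['tvec'],float).reshape(3)
    uv=np.atleast_2d(np.asarray(uv,float))
    d=np.c_[(uv[:,0]-p['cx'])/p['fx'],(uv[:,1]-p['cy'])/p['fy'],np.ones(len(uv))]@R
    c=-R.T@t
    return c+d*((z-c[2])/d[:,2])[:,None]
def proj(p,X):
    K=np.array([[p['fx'],0,p['cx']],[0,p['fy'],p['cy']],[0,0,1.]])
    return cv2.projectPoints(np.atleast_2d(np.asarray(X,float)),np.array(p['rvec'],float),np.array(p['tvec'],float),K,None)[0].reshape(-1,2)
E
python3 - <<'E'
from h import *
p=cams.grab_frame('top')
q=cams.grab_frame('side')
for P,nm in((p,'top'),(q,'side')):
  f=P['frame']; hsv=cv2.cvtColor(f,cv2.COLOR_RGB2HSV)
  for t in ['tray_blue','tray_yellow']:
    for r in cams.regions_of(P,t):
        m=r['mask'].astype(np.uint8)
        c=max(cv2.findContours(m,0,1)[0],key=cv2.contourArea)[:,0]
        w=unproj(P,c,0.010 if nm=='top' else 0.006)[:,:2]
        rect=cv2.minAreaRect((w*1000).astype(np.float32)); bp=cv2.boxPoints(rect)
        # white pad pixels
        mm=cv2.erode(cv2.drawContours(np.zeros_like(m),[c[:,None]],-1,1,-1),np.ones((5,5)))>0
        wh=mm&(f.min(2)>130)
        bl=mm&(f.max(2)<45)
        def cen(M):
            if not M.any(): return None
            yy,xx=np.nonzero(M); return np.round(unproj(P,[xx.mean(),yy.mean()],0.005)[0,:2],4)
        print(nm,t,round(r['conf'],2),np.round(rect[0],1),np.round(rect[1],1),round(rect[2],1),'white',cen(wh),wh.sum(),'black',cen(bl),bl.sum(),c.mean(0))
  # coloured discs on top
  for n,z,(lo,hi) in(('red',.054,((170,120,60),(180,255,255))),('red2',.054,((0,150,60),(4,255,255))),('green',.054,((55,120,40),(72,255,255)))):
    m=cv2.inRange(hsv,lo,hi); k,l,st,ce=cv2.connectedComponentsWithStats(m)
    for i in range(1,k):
      if st[i,4]>60: print(nm,n,st[i],np.round(ce[i],1),np.round(unproj(P,ce[i],z)[0,:2],4))
c=cv2.resize(p['frame'][140:290,235:415],None,fx=4,fy=4,interpolation=cv2.INTER_CUBIC)
save({'frame':c},'crop_top')
c=cv2.resize(q['frame'][170:320,280:430],None,fx=4,fy=4,interpolation=cv2.INTER_CUBIC)
save({'frame':c},'crop_side')
E
```

```text
top tray_blue 0.87 [521.6 295.9] [ 88.8 167.3] 25.7 white [0.5053 0.3326] 783 black [0.5398 0.2617] 840 [165.48360656 236.97131148]
top tray_yellow 0.97 [ 537.5 -288.2] [ 85.1 168.2] 19.8 white [ 0.5511 -0.3263] 817 black [ 0.5251 -0.2513] 875 [485.46692607 234.91828794]
top tray_yellow 0.57 [342.5  14.9] [ 86.3 164.7] 19.6 white [ 0.3565 -0.0216] 890 black [0.3306 0.0553] 836 [315.37596899 340.14341085]
top red2 [253 246  17  18 215] [260.9 254.1] [0.4887 0.1106]
top green [388 257  16  16 204] [395.6 264.2] [ 0.4763 -0.1198]
side tray_blue 0.72 [523.1 298.9] [ 96.  183.6] 26.2 white [0.5061 0.3323] 256 black [0.5403 0.2603] 295 [320.72108844 175.86394558]
side tray_yellow 0.74 [343.4  17.7] [ 88.9 179.1] 19.7 white [ 0.3572 -0.0219] 529 black [0.3303 0.0519] 472 [233.21717172 257.14646465]
side tray_yellow 0.72 [ 539.1 -285.9] [ 90.2 174. ] 19.6 white [ 0.552  -0.3259] 1148 black [ 0.5254 -0.2519] 1005 [365.57818182 384.8       ]
side red2 [303 199  15   8  91] [310.  202.5] [0.4893 0.1098]
side green [304 275  18  12 162] [312.3 280.5] [ 0.4768 -0.1198]
side green [303 285  19   9  68] [311.5 289.9] [ 0.474  -0.1425]
```

View pics/crop_top.png

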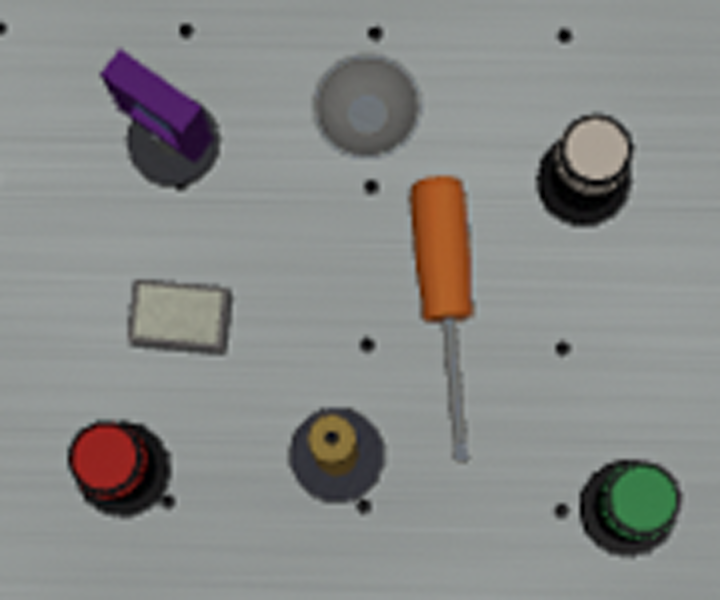

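View pics/crop_side.png

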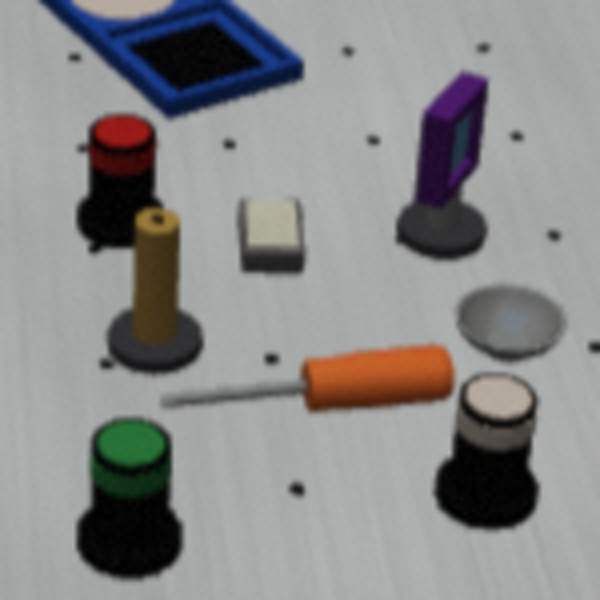

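The crops confirm the identities: red crop (106,457), green (645,498), white (597,148), brass post (332,437), violet lens frame (155,100). Next comes the lens yaw and post position.

Run:
```python
from h import *
p=cams.grab_frame('top')
f=p['frame']; hsv=cv2.cvtColor(f,cv2.COLOR_RGB2HSV)
px=lambda a,b:(235+(a-1.5)/4,140+(b-1.5)/4)
print('post top',unproj(p,px(332,437),.07),'foot',unproj(p,px(337,455),.008))
print('lens foot',unproj(p,px(173,142),.006), 'white top',unproj(p,px(597,148),.054))
a=unproj(p,[px(120,50),px(212,106),px(103,75)],.08); print(a)
d=a[1]-a[0]; print('wide dir deg',np.degrees(np.arctan2(d[1],d[0])),np.linalg.norm(d), np.linalg.norm(a[2]-a[0]))
m=cv2.inRange(hsv,(130,60,20),(150,255,255)); print(m.sum()/255)
print(unproj(p,px(264+0,0),0)[0])
c=cv2.resize(f[145:195,255:300],None,fx=12,fy=12,interpolation=cv2.INTER_CUBIC); save({'frame':c},'lens')
```

```text
post top [[0.49787749 0.01263276 0.07      ]] foot [[0.49705637 0.0125454  0.008     ]]
lens foot [[0.64335438 0.0932801  0.006     ]] white top [[ 0.62944951 -0.09955444  0.054     ]]
[[0.66192028 0.10742199 0.08      ]
 [0.63765886 0.06698467 0.08      ]
 [0.65068556 0.11425543 0.08      ]]
wide dir deg -120.962740761265 0.04715710795533931 0.013149701026408854
362.0
[0.71586139 0.05314136 0.        ]
```

View pics/lens.png

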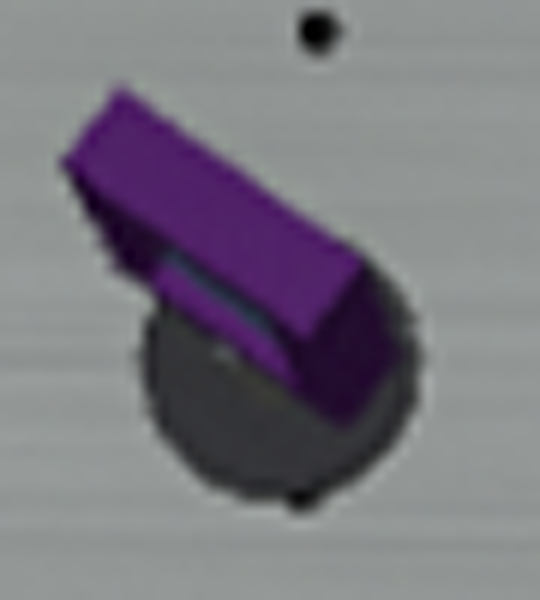

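```bash
cat > go.py <<'E'
import sys
from h import *
def go(x,y,z,yaw):
    s=telemetry.sense(); P=s['tool_pos']
    R=cv2.Rodrigues(np.zeros(3))[0]
    from scipy.spatial.transform import Rotation as Ro
    R=Ro.from_euler('xyz',s['tool_rot'],degrees=True).as_matrix()
    d=R.T@(np.array([x,y,z])-P)
    cy=np.degrees(np.arctan2(R[1,0],R[0,0])); t=-(yaw-cy); t=(t+180)%360-180
    print('t',round(s['time_s'],2),'at',np.round(P,4),np.round(s['tool_rot'],1),'gap',round(s['finger_gap'],4),'F',np.round(s['ft_force'],1))
    print('shift',np.round(d,4),'turn rad',round(np.radians(t),3),'deg',round(t,1))
if __name__=='__main__': go(*map(float,sys.argv[1:5]))
E
python3 - <<'E'
from h import *
p=cams.grab_frame('top')
u=np.array([(120,90),(362,262),(310,335),(65,160)],float)
u=np.c_[255+(u[:,0]-5.5)/12,145+(u[:,1]-5.5)/12]
a=unproj(p,u,.08); print(a, a.mean(0))
for d in (a[1]-a[0],a[2]-a[3],a[0]-a[3],a[1]-a[2]): print(np.degrees(np.arctan2(d[1],d[0])),np.linalg.norm(d))
print(unproj(p,[(280,218)],.01))
E
python3 go.py .4765 -.1198 .12 109
```

```text
[[0.66206693 0.10757192 0.08      ]
 [0.63714193 0.07195556 0.08      ]
 [0.62631364 0.07896606 0.08      ]
 [0.65156375 0.1150115  0.08      ]] [0.64427156 0.09337626 0.08      ]
-124.98505443575486 0.043471605890996655
-125.01153522531649 0.04400956596832646
-35.310584566491734 0.012871056621644483
-32.91998929839526 0.01289956670281654
[[0.5608013  0.08568532 0.01      ]]
t 1.2 at [ 0.1725 -0.5485  0.2393] [-180.    -0.    17.5] gap 0.0855 F [0.3 0.4 0.3]
shift [ 0.4186 -0.3177  0.1193] turn rad -1.598 deg -91.5
```

Emit:
drive_tool([
  [80, [0.418, -0.318, 0.1], -1.598],
  [80, [0.418, -0.318, 0.1], -1.598],
  [80, [0.418, -0.318, 0.1], -1.598],
  [80, [0.418, -0.318, 0.1], -1.598],
  [80, [0.418, -0.318, 0.1], -1.598],
])

```text
time_s: 1.7
tool_pos: [0.315, -0.3463, 0.1923]
tool_rot: [180.0, 0.0, 60.8]
ft_force: [0.3, -0.5, 0.1]
finger_gap: 0.0681
```

```bash
python3 go.py .4765 -.1198 .12 109
```

```text
t 1.7 at [ 0.315  -0.3463  0.1923] [180.    0.   60.8] gap 0.0681 F [ 0.3 -0.5  0.1]
shift [0.2765 0.0302 0.0723] turn rad -0.842 deg -48.2
```

Emit:
drive_tool([
  [80, [0.2765, 0.0302, 0.07], -0.842],
  [80, [0.2765, 0.0302, 0.07], -0.842],
  [80, [0.2765, 0.0302, 0.07], -0.842],
  [80, [0.2765, 0.0302, 0.07], -0.842],
  [80, [0.2765, 0.0302, 0.07], -0.842],
])

```text
time_s: 2.2
tool_pos: [0.4557, -0.1484, 0.1316]
tool_rot: [179.9, 0.1, 103.8]
ft_force: [-0.2, -0.8, 1.1]
finger_gap: 0.0682
```

```bash
python3 go.py .4765 -.1198 .12 109
```

```text
t 2.2 at [ 0.4557 -0.1484  0.1316] [1.799e+02 1.000e-01 1.038e+02] gap 0.0682 F [-0.2 -0.8  1.1]
shift [0.0228 0.027  0.0116] turn rad -0.091 deg -5.2
```

Emit:
drive_tool([
  [80, [0.0228, 0.027, 0.0116], -0.091],
  [80, [0.0228, 0.027, 0.0116], -0.091],
  [80, [0.0228, 0.027, 0.0116], -0.091],
  [80, [0.0228, 0.027, 0.0116], -0.091],
])

```text
time_s: 2.6
tool_pos: [0.4763, -0.1205, 0.1203]
tool_rot: [179.9, 0.1, 108.9]
ft_force: [0.1, -0.1, 0.2]
finger_gap: 0.0682
```

Run:
```python
from h import *
from go import go
from scipy.spatial.transform import Rotation as Ro
s=telemetry.sense(); p=cams.grab_frame('wrist'); save(p,'w1')
T=p['T_tool_cam']; R=Ro.from_euler('xyz',s['tool_rot'],degrees=True).as_matrix()
W=np.eye(4); W[:3,:3]=R; W[:3,3]=s['tool_pos']; M=np.linalg.inv(W@T)
p['rvec']=cv2.Rodrigues(M[:3,:3])[0]; p['tvec']=M[:3,3]
print(proj(p,[[.4765,-.1198,.054]]))
hsv=cv2.cvtColor(p['frame'],cv2.COLOR_RGB2HSV)
m=cv2.inRange(hsv,(55,120,40),(72,255,255)); k,l,st,ce=cv2.connectedComponentsWithStats(m)
for i in range(1,k):
  if st[i,4]>60: print(st[i],ce[i],unproj(p,ce[i],.054))
go(.4765,-.1198,.025,109)
```

```text
[[319.07981428 251.80922897]]
[292 219  57  25 322] [319.47515528 226.94409938] [[ 0.47211673 -0.10628465  0.054     ]]
[ 295  230   51   47 1862] [320.0273899  252.84747583] [[ 0.47719083 -0.12020363  0.054     ]]
t 2.65 at [ 0.4762 -0.1207  0.1203] [1.799e+02 1.000e-01 1.089e+02] gap 0.0682 F [-0.  -0.1 -0.5]
shift [0.0009 0.0005 0.0953] turn rad -0.002 deg -0.1
```

View pics/w1.png

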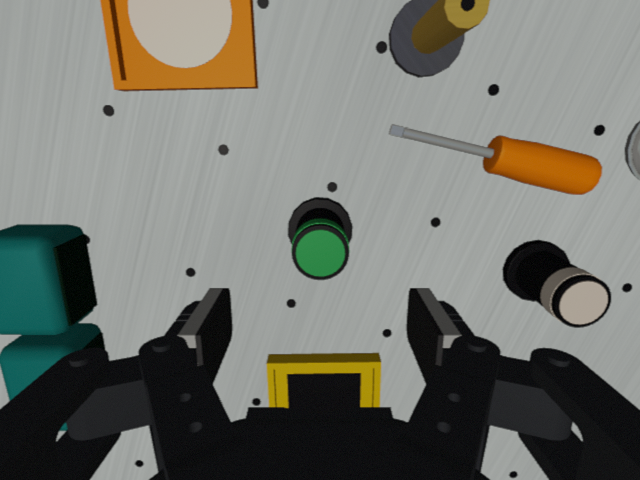

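The wrist view shows the green disc at (320,253), where predicted and centred between the jaws. I'm descending to grip.

Emit:
drive_tool([
  [80, [0, 0, 0.04], 0],
  [80, [0, 0, 0.075], 0],
  [80, [0, 0, 0.095], 0],
  [80, [0, 0, 0.095], 0],
  [0, [0, 0, 0.095], 0],
])

```text
time_s: 3.15
tool_pos: [0.4765, -0.1217, 0.0263]
tool_rot: [179.9, 0.1, 108.8]
ft_force: [-1.0, -0.1, 0.1]
finger_gap: 0.0552
```

Emit:
drive_tool([
  [0, [0, 0, 0], 0],
  [0, [0, 0, 0], 0],
  [0, [0, 0, 0], 0],
  [0, [0, 0, 0], 0],
  [0, [0, 0, 0], 0],
])

```text
time_s: 3.65
tool_pos: [0.4773, -0.1224, 0.0281]
tool_rot: [179.8, 0.2, 108.8]
ft_force: [-2.5, -2.2, 10.5]
finger_gap: 0.0307
```

```bash
python3 go.py .5515 -.326 .12 109
```

```text
t 3.65 at [ 0.4773 -0.1224  0.0281] [179.8   0.2 108.8] gap 0.0307 F [-2.5 -2.2 10.5]
shift [-0.2171  0.005  -0.0909] turn rad -0.004 deg -0.2
```

Emit:
drive_tool([
  [0, [0, 0, -0.04], 0],
  [0, [-0.01, 0, -0.08], 0],
  [0, [-0.055, 0.001, -0.091], 0],
  [0, [-0.105, 0.002, -0.091], 0],
  [0, [-0.15, 0.003, -0.091], 0],
])

```text
time_s: 4.15
tool_pos: [0.5289, -0.2654, 0.1218]
tool_rot: [179.7, 0.4, 108.8]
ft_force: [0.5, 1.6, -0.1]
finger_gap: 0.0309
```

```bash
python3 go.py .5515 -.326 .10 109
```

```text
t 4.15 at [ 0.5289 -0.2654  0.1218] [179.7   0.4 108.8] gap 0.0309 F [ 0.5  1.6 -0.1]
shift [-0.0645  0.0018  0.0223] turn rad -0.004 deg -0.2
```

Emit:
drive_tool([
  [0, [-0.04, 0.001, 0.02], 0],
  [0, [-0.0645, 0.0018, 0.022], 0],
  [0, [-0.0645, 0.0018, 0.04], 0],
  [0, [-0.0645, 0.0018, 0.06], 0],
  [0, [-0.0645, 0.0018, 0.07], 0],
])

```text
time_s: 4.65
tool_pos: [0.5515, -0.3263, 0.0515]
tool_rot: [179.7, 0.4, 108.8]
ft_force: [-0.5, -0.8, -0.8]
finger_gap: 0.0309
```

Run:
```python
from h import *
from go import go
for n in('side','wrist'):
    p=cams.grab_frame(n); save(p,n+'2')
    c=p['frame'] if n=='wrist' else cv2.resize(p['frame'][240:440,260:440],None,fx=3,fy=3)
    save({'frame':c},n+'2')
go(.5515,-.326,.033,109)
```

```text
t 4.75 at [ 0.5515 -0.3259  0.0517] [179.7   0.3 108.8] gap 0.0307 F [-0.4  0.9  0.1]
shift [ 0.     -0.0001  0.0187] turn rad -0.004 deg -0.2
```

View pics/side2.png

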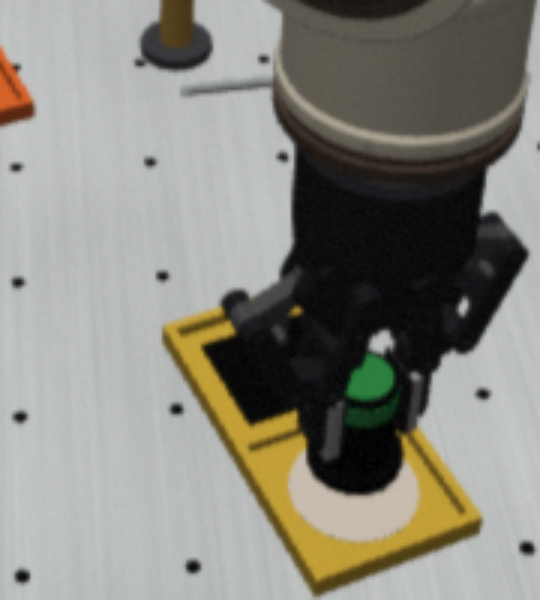

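The tube hangs upright over the white pad of the yellow tray (tube foot at crop (355,470)). Lowering it.

Emit:
drive_tool([
  [0, [0, 0, 0.01], 0],
  [0, [0, 0, 0.016], 0],
  [0, [0, 0, 0.0185], 0],
  [0, [0, 0, 0.0185], 0],
])

```text
time_s: 5.15
tool_pos: [0.5517, -0.326, 0.0335]
tool_rot: [179.7, 0.4, 108.8]
ft_force: [-0.8, -0.1, 0.2]
finger_gap: 0.0302
```

Emit:
drive_tool([
  [0, [0, 0, 0.0015], 0],
  [0, [0, 0, 0.0015], 0],
])

```text
time_s: 5.35
tool_pos: [0.552, -0.3262, 0.0332]
tool_rot: [179.7, 0.4, 108.8]
ft_force: [-3.2, 2.5, 11.4]
finger_gap: 0.0306
```

Contact. Release and rise.

Emit:
drive_tool([
  [80, [0, 0, 0], 0],
  [80, [0, 0, 0], 0],
  [80, [0, 0, 0], 0],
  [80, [0, 0, -0.03], 0],
  [80, [0, 0, -0.08], 0],
])

```text
time_s: 5.85
tool_pos: [0.5501, -0.3248, 0.1108]
tool_rot: [179.9, 0.1, 108.8]
ft_force: [0.5, -1.8, 0.0]
finger_gap: 0.0686
```

Run:
```python
from h import *
from go import go
p=cams.grab_frame('wrist'); save(p,'w3')
go(.4975,.0126,.12,109)
```

```text
t 5.9 at [ 0.553  -0.3269  0.122 ] [179.5   0.7 108.8] gap 0.0685 F [ 1.4 -1.9 11.5]
shift [ 0.3392  0.0569 -0.0018] turn rad -0.003 deg -0.2
```

View pics/w3.png

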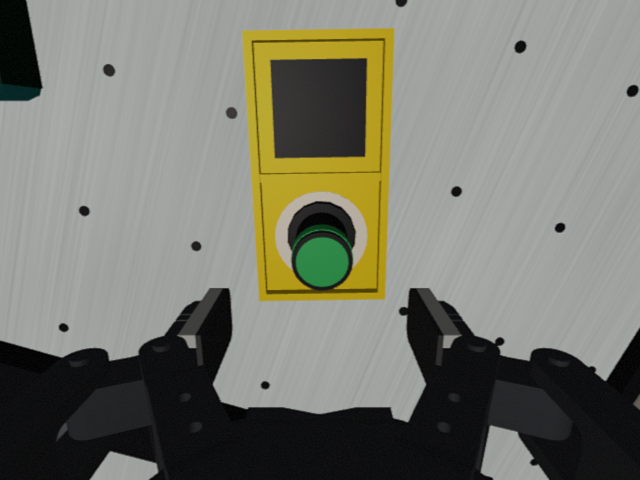

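The green tube stands centred on the white pad, with its disc at (322,260). Next is the post.

Emit:
drive_tool([
  [80, [0.339, 0.057, -0.01], 0],
  [80, [0.339, 0.057, -0.01], 0],
  [80, [0.339, 0.057, -0.01], 0],
  [80, [0.339, 0.057, -0.01], 0],
  [80, [0.339, 0.057, -0.01], 0],
])

```text
time_s: 6.4
tool_pos: [0.5115, -0.0774, 0.1242]
tool_rot: [179.5, 0.8, 108.8]
ft_force: [0.8, 0.2, 0.4]
finger_gap: 0.0684
```

```bash
python3 go.py .4975 .0126 .125 109
```

```text
t 6.4 at [ 0.5115 -0.0774  0.1242] [179.5   0.8 108.8] gap 0.0684 F [0.8 0.2 0.4]
shift [ 0.0897  0.0157 -0.0018] turn rad -0.004 deg -0.2
```

Emit:
drive_tool([
  [80, [0.0897, 0.0157, 0], 0],
  [80, [0.0897, 0.0157, 0], 0],
  [80, [0.0897, 0.0157, 0], 0],
  [80, [0.0897, 0.0157, 0], 0],
])

```text
time_s: 6.8
tool_pos: [0.4975, 0.0133, 0.1234]
tool_rot: [179.4, 0.8, 108.9]
ft_force: [-0.8, -0.0, -0.6]
finger_gap: 0.0681
```

```bash
cat >> h.py <<'E'
def wrist(name):
    from scipy.spatial.transform import Rotation as Ro
    s=telemetry.sense(); p=cams.grab_frame('wrist'); save(p,name)
    R=Ro.from_euler('xyz',s['tool_rot'],degrees=True).as_matrix()
    W=np.eye(4); W[:3,:3]=R; W[:3,3]=s['tool_pos']; M=np.linalg.inv(W@p['T_tool_cam'])
    p['rvec']=cv2.Rodrigues(M[:3,:3])[0]; p['tvec']=M[:3,3]
    return p
E
python3 - <<'E'
from h import *
from go import go
p=wrist('w4')
print(proj(p,[[.4975,.0126,.07],[.4975,.0126,.008]]))
for r in cams.mark_of(p,'post_center')[:2]: print(r)
go(.4975,.0126,.029,109)
E
```

```text
[[316.85269832 260.91362764]
 [316.41162803 228.33797263]]
{'point': [0.5, 0.0131, 0.0338], 'conf': 0.86}
t 6.9 at [0.4977 0.0119 0.1232] [179.4   0.8 108.8] gap 0.0681 F [-0.9  0.5 -0.5]
shift [ 0.002  -0.0009  0.0942] turn rad -0.004 deg -0.2
```

View pics/w4.png

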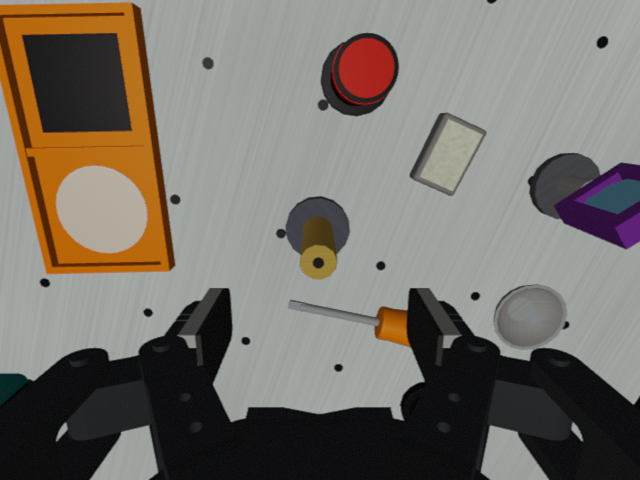

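The post top is at (318,262), as predicted. Descending.

Emit:
drive_tool([
  [60, [0.001, -0.001, 0.04], 0],
  [60, [0.002, -0.001, 0.075], 0],
  [60, [0.002, -0.001, 0.09], 0],
  [60, [0.002, -0.001, 0.092], 0],
  [0, [0.002, -0.001, 0.092], 0],
])

```text
time_s: 7.4
tool_pos: [0.4977, 0.0118, 0.0314]
tool_rot: [179.5, 0.8, 108.7]
ft_force: [-0.0, -0.5, -0.5]
finger_gap: 0.038
```

Emit:
drive_tool([
  [0, [0, 0, 0], 0],
  [0, [0, 0, 0], 0],
  [0, [0, 0, 0], 0],
  [0, [0, 0, 0], 0],
  [0, [0, 0, 0], 0],
])

```text
time_s: 7.9
tool_pos: [0.4984, 0.0113, 0.0328]
tool_rot: [179.4, 0.9, 108.7]
ft_force: [-1.6, -2.0, 5.9]
finger_gap: 0.0187
```

```bash
python3 go.py .525 -.2515 .13 109
```

```text
t 7.9 at [0.4984 0.0113 0.0328] [179.4   0.9 108.7] gap 0.0187 F [-1.6 -2.   5.9]
shift [-0.2589 -0.0579 -0.094 ] turn rad -0.006 deg -0.3
```

Emit:
drive_tool([
  [0, [0, 0, -0.045], 0],
  [0, [-0.01, -0.002, -0.085], 0],
  [0, [-0.055, -0.012, -0.092], 0],
  [0, [-0.105, -0.023, -0.093], 0],
  [0, [-0.15, -0.033, -0.094], 0],
])

```text
time_s: 8.4
tool_pos: [0.5141, -0.1423, 0.1303]
tool_rot: [179.3, 1.0, 108.7]
ft_force: [1.4, 0.8, -1.7]
finger_gap: 0.0188
```

```bash
python3 go.py .525 -.2515 .10 109
```

```text
t 8.4 at [ 0.5141 -0.1423  0.1303] [179.3   1.  108.7] gap 0.0188 F [ 1.4  0.8 -1.7]
shift [-0.1064 -0.0251  0.0318] turn rad -0.005 deg -0.3
```

Emit:
drive_tool([
  [0, [-0.048, -0.011, 0], 0],
  [0, [-0.096, -0.023, 0.01], 0],
  [0, [-0.1064, -0.0251, 0.04], 0],
  [0, [-0.1064, -0.0251, 0.065], 0],
  [0, [-0.1064, -0.0251, 0.08], 0],
])

```text
time_s: 8.9
tool_pos: [0.5252, -0.2525, 0.0504]
tool_rot: [179.3, 0.9, 108.7]
ft_force: [-0.4, 0.5, -1.8]
finger_gap: 0.0184
```

```bash
python3 go.py .525 -.2515 .0385 109
```

```text
t 8.9 at [ 0.5252 -0.2525  0.0504] [179.3   0.9 108.7] gap 0.0184 F [-0.4  0.5 -1.8]
shift [ 0.0012 -0.      0.0119] turn rad -0.006 deg -0.3
```

Emit:
drive_tool([
  [0, [0.001, 0, 0.008], 0],
  [0, [0.001, 0, 0.012], 0],
  [0, [0.001, 0, 0.0125], 0],
])

```text
time_s: 9.2
tool_pos: [0.5255, -0.2514, 0.0385]
tool_rot: [179.3, 0.9, 108.7]
ft_force: [0.6, 0.9, -2.3]
finger_gap: 0.0186
```

Emit:
drive_tool([
  [0, [0, 0, 0.001], 0],
  [0, [0, 0, 0.001], 0],
])

```text
time_s: 9.4
tool_pos: [0.5259, -0.2514, 0.0383]
tool_rot: [179.2, 1.0, 108.7]
ft_force: [-0.7, -0.5, -2.0]
finger_gap: 0.0187
```

Emit:
drive_tool([
  [0, [0, 0, 0.0015], 0],
  [0, [0, 0, 0.0015], 0],
])

```text
time_s: 9.6
tool_pos: [0.5263, -0.2516, 0.0378]
tool_rot: [179.2, 1.0, 108.7]
ft_force: [-2.2, 0.7, 6.8]
finger_gap: 0.0187
```

Contact; releasing.

Emit:
drive_tool([
  [60, [0, 0, 0], 0],
  [60, [0, 0, 0], 0],
  [60, [0, 0, 0], 0],
  [60, [0, 0, -0.03], 0],
  [60, [0, 0, -0.08], 0],
])

```text
time_s: 10.1
tool_pos: [0.5233, -0.2497, 0.1158]
tool_rot: [179.4, 0.8, 108.7]
ft_force: [0.5, -0.9, -0.5]
finger_gap: 0.0511
```

Emit:
drive_tool([
  [80, [0, 0, -0.02], 0],
])

```text
time_s: 10.2
tool_pos: [0.5241, -0.2502, 0.1403]
tool_rot: [179.2, 1.0, 108.7]
ft_force: [-0.4, -0.2, 0.2]
finger_gap: 0.0644
```

Run:
```python
from h import *
from go import go
p=wrist('w5')
go(.489,.110,.135,112)
```

```text
t 10.25 at [ 0.5244 -0.2504  0.1417] [179.2   1.1 108.7] gap 0.068 F [ 0.5 -0.5  3.8]
shift [0.3527 0.0822 0.0013] turn rad -0.057 deg -3.3
```

View pics/w5.png

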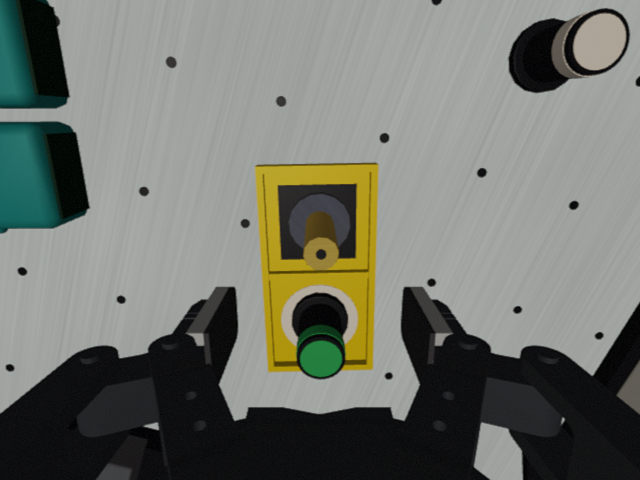

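Post and green tube both stand in the yellow tray, with the post top at (321,255) and the green disc at (321,356). The red tube is next.

Emit:
drive_tool([
  [80, [0.353, 0.082, 0], -0.12],
  [80, [0.353, 0.082, 0], -0.12],
  [80, [0.353, 0.082, 0], -0.12],
  [80, [0.353, 0.082, 0], -0.12],
  [80, [0.353, 0.082, 0], -0.12],
])

```text
time_s: 10.75
tool_pos: [0.4987, 0.0011, 0.1361]
tool_rot: [179.3, 1.2, 115.6]
ft_force: [1.1, 0.7, 0.3]
finger_gap: 0.0684
```

```bash
python3 go.py .489 .110 .12 116
```

```text
t 10.75 at [0.4987 0.0011 0.1361] [179.3   1.2 115.6] gap 0.0684 F [1.1 0.7 0.3]
shift [0.1027 0.0381 0.0145] turn rad -0.007 deg -0.4
```

Emit:
drive_tool([
  [80, [0.05, 0.019, 0.01], 0],
  [80, [0.1027, 0.0381, 0.0145], 0],
  [80, [0.1027, 0.0381, 0.0145], 0],
  [80, [0.1027, 0.0381, 0.0145], 0],
  [80, [0.1027, 0.0381, 0.0145], 0],
])

```text
time_s: 11.25
tool_pos: [0.4891, 0.1095, 0.1199]
tool_rot: [179.3, 1.2, 115.6]
ft_force: [0.6, 0.9, -0.4]
finger_gap: 0.0683
```

Run:
```python
from h import *
from go import go
p=wrist('w6')
hsv=cv2.cvtColor(p['frame'],cv2.COLOR_RGB2HSV)
print(proj(p,[[.489,.11,.054]]))
m=cv2.inRange(hsv,(0,150,60),(4,255,255)); k,l,st,ce=cv2.connectedComponentsWithStats(m)
for i in range(1,k):
  if st[i,4]>60: print(st[i],ce[i],unproj(p,ce[i],.054))
go(.489,.110,.027,116)
```

```text
[[317.36618827 250.01221971]]
[289 216  58  31 338] [316.68639053 225.13609467] [[0.48255315 0.12267854 0.054     ]]
[ 294  227   51   48 1879] [318.67056945 250.51144226] [[0.48977434 0.11004394 0.054     ]]
t 11.3 at [0.4892 0.1091 0.12  ] [179.3   1.2 115.5] gap 0.0681 F [-0.3 -0.8  1.3]
shift [ 0.0029 -0.001   0.0929] turn rad -0.008 deg -0.5
```

View pics/w6.png

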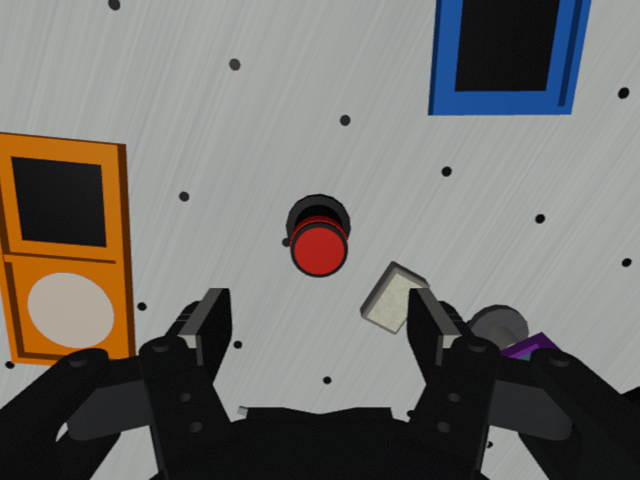

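The red disc is at (318,250), agreeing within 1 mm, and the small box at (395,298) stays clear of the jaws. Descending.

Emit:
drive_tool([
  [70, [0.001, -0.001, 0.04], 0],
  [70, [0.003, -0.001, 0.075], 0],
  [70, [0.003, -0.001, 0.091], 0],
  [70, [0.003, -0.001, 0.092], 0],
  [0, [0.003, -0.001, 0.092], 0],
])

```text
time_s: 11.8
tool_pos: [0.4894, 0.1092, 0.0285]
tool_rot: [179.3, 1.2, 115.5]
ft_force: [0.6, -0.0, 0.4]
finger_gap: 0.0466
```

Emit:
drive_tool([
  [0, [0, 0, 0], 0],
  [0, [0, 0, 0], 0],
  [0, [0, 0, 0], 0],
  [0, [0, 0, 0], 0],
  [0, [0, 0, 0], 0],
])

```text
time_s: 12.3
tool_pos: [0.4903, 0.1089, 0.03]
tool_rot: [179.2, 1.3, 115.5]
ft_force: [-0.7, -3.3, 9.1]
finger_gap: 0.0304
```

```bash
python3 go.py .5055 .3325 .12 116
```

```text
t 12.3 at [0.4903 0.1089 0.03  ] [179.2   1.3 115.5] gap 0.0304 F [-0.7 -3.3  9.1]
shift [ 0.1933  0.1112 -0.0927] turn rad -0.009 deg -0.5
```

Emit:
drive_tool([
  [0, [0, 0, -0.04], 0],
  [0, [0.01, 0.005, -0.08], 0],
  [0, [0.05, 0.029, -0.092], 0],
  [0, [0.093, 0.053, -0.093], 0],
  [0, [0.135, 0.077, -0.093], 0],
])

```text
time_s: 12.8
tool_pos: [0.5001, 0.2669, 0.123]
tool_rot: [179.0, 1.3, 115.4]
ft_force: [1.5, 0.1, -0.9]
finger_gap: 0.0306
```

```bash
python3 go.py .5055 .3325 .10 116
```

```text
t 12.8 at [0.5001 0.2669 0.123 ] [179.    1.3 115.4] gap 0.0306 F [ 1.5  0.1 -0.9]
shift [0.0574 0.0326 0.0223] turn rad -0.01 deg -0.6
```

Emit:
drive_tool([
  [0, [0.035, 0.02, 0.01], 0],
  [0, [0.0574, 0.0326, 0.022], 0],
  [0, [0.058, 0.0326, 0.045], 0],
  [0, [0.059, 0.0326, 0.065], 0],
  [0, [0.059, 0.0326, 0.073], 0],
])

```text
time_s: 13.3
tool_pos: [0.5055, 0.3332, 0.048]
tool_rot: [179.1, 1.3, 115.4]
ft_force: [0.1, -0.8, -0.9]
finger_gap: 0.0308
```

```bash
python3 go.py .5055 .3325 .035 116
```

```text
t 13.3 at [0.5055 0.3332 0.048 ] [179.1   1.3 115.4] gap 0.0308 F [ 0.1 -0.8 -0.9]
shift [-0.0003 -0.0005  0.013 ] turn rad -0.01 deg -0.6
```

Emit:
drive_tool([
  [0, [0, 0, 0.008], 0],
  [0, [0, 0, 0.012], 0],
  [0, [0, 0, 0.0145], 0],
  [0, [0, 0, 0.0145], 0],
])

```text
time_s: 13.7
tool_pos: [0.5063, 0.333, 0.035]
tool_rot: [179.0, 1.3, 115.4]
ft_force: [-3.5, -2.7, 8.6]
finger_gap: 0.0305
```

Emit:
drive_tool([
  [80, [0, 0, 0], 0],
  [80, [0, 0, 0], 0],
  [80, [0, 0, 0], 0],
  [80, [0, 0, -0.04], 0],
  [80, [0, 0, -0.09], 0],
])

```text
time_s: 14.2
tool_pos: [0.503, 0.3335, 0.1241]
tool_rot: [179.3, 1.3, 115.4]
ft_force: [2.0, 0.9, -0.3]
finger_gap: 0.068
```

Emit:
drive_tool([
  [80, [0, 0, -0.03], 0],
])

```text
time_s: 14.3
tool_pos: [0.5029, 0.3343, 0.1579]
tool_rot: [179.1, 1.3, 115.4]
ft_force: [0.5, -0.2, 0.3]
finger_gap: 0.0682
```

Run:
```python
from h import *
from go import go
p=wrist('w7')
go(.644,.0934,.15,55)
```

```text
t 14.35 at [0.5038 0.3349 0.162 ] [178.8   1.3 115.4] gap 0.0689 F [1.2 0.4 6.1]
shift [-0.278   0.0226  0.0187] turn rad 1.054 deg 60.4
```

View pics/w7.png

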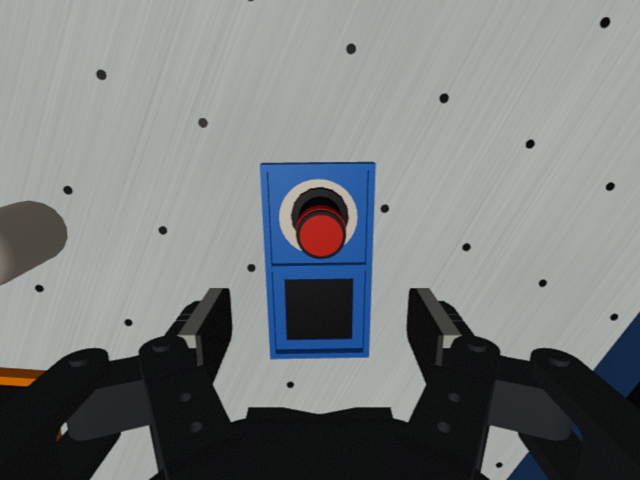

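The red tube stands on the blue tray's white pad, with its disc at (321,232). Next is the lens mount.

Emit:
drive_tool([
  [80, [-0.278, 0.0226, 0.01], 1.054],
  [80, [-0.278, 0.0226, 0.01], 1.054],
  [80, [-0.278, 0.0226, 0.01], 1.054],
  [80, [-0.278, 0.0226, 0.01], 1.054],
  [80, [-0.278, 0.0226, 0.01], 1.054],
])

```text
time_s: 14.85
tool_pos: [0.6298, 0.1166, 0.1581]
tool_rot: [178.4, 0.2, 72.1]
ft_force: [1.2, 0.4, 0.2]
finger_gap: 0.0684
```

```bash
python3 go.py .644 .0934 .145 55
```

```text
t 14.85 at [0.6298 0.1166 0.1581] [178.4   0.2  72.1] gap 0.0684 F [1.2 0.4 0.2]
shift [-0.0177  0.0203  0.0137] turn rad 0.298 deg 17.1
```

Emit:
drive_tool([
  [80, [-0.0177, 0.0203, 0.0137], 0.298],
  [80, [-0.0177, 0.0203, 0.0137], 0.298],
  [80, [-0.0177, 0.0203, 0.0137], 0.298],
  [80, [-0.0177, 0.0203, 0.0137], 0.298],
  [80, [-0.0177, 0.0203, 0.0137], 0.298],
])

```text
time_s: 15.35
tool_pos: [0.6439, 0.0941, 0.1454]
tool_rot: [178.4, -0.3, 55.3]
ft_force: [0.8, 0.7, -0.7]
finger_gap: 0.0686
```

Run:
```python
from h import *
from go import go
p=wrist('w8')
d=np.radians(55); w=np.array([np.cos(d),np.sin(d),0]); t=np.array([-w[1],w[0],0])
c=np.array([.644,.0934,.08]); q=[c+a*.022*w+b*.007*t for a,b in((1,1),(1,-1),(-1,-1),(-1,1))]
print(proj(p,q+[c]))
cv2.polylines(p['frame'],[proj(p,q).astype(int)],True,(0,255,0),1); save(p,'w8')
for r in cams.mark_of(p,'lens_mount_center')[:2]: print(r)
go(.644,.0934,.045,55)
```

```text
[[301.78157112 217.34962701]
 [327.89964207 217.27912238]
 [327.10902985 292.92299512]
 [302.40240039 293.13162875]
 [314.80922294 256.22220152]]
{'point': [0.6482, 0.0913, 0.0392], 'conf': 0.91}
t 15.45 at [0.6439 0.0941 0.1453] [178.4  -0.3  55.2] gap 0.0682 F [-0.3 -0.6 -0.1]
shift [-0.0011 -0.0024  0.1003] turn rad 0.004 deg 0.2
```

View pics/w8.png

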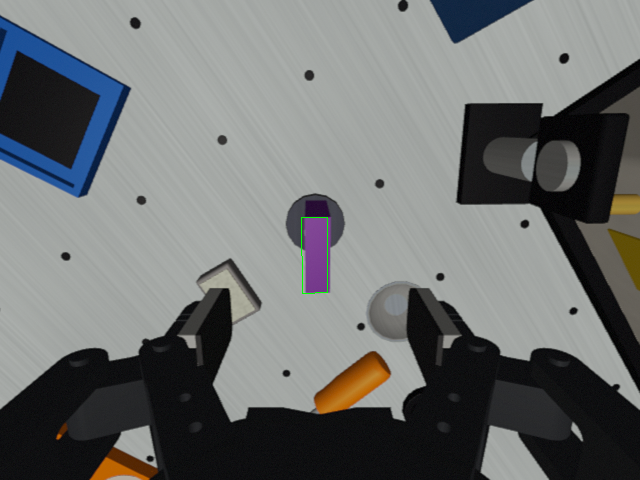

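The predicted outline matches the violet frame top at (315,256) within about 1 mm. Descending.

Emit:
drive_tool([
  [60, [0, -0.001, 0.04], 0],
  [60, [-0.001, -0.002, 0.08], 0],
  [60, [-0.001, -0.002, 0.099], 0],
  [60, [-0.001, -0.002, 0.1], 0],
  [0, [-0.001, -0.002, 0.1], 0],
])

```text
time_s: 15.95
tool_pos: [0.6446, 0.0935, 0.0462]
tool_rot: [178.3, -0.4, 55.3]
ft_force: [-0.3, -0.0, 1.5]
finger_gap: 0.038
```

Emit:
drive_tool([
  [0, [0, 0, 0], 0],
  [0, [0, 0, 0], 0],
  [0, [0, 0, 0], 0],
  [0, [0, 0, 0], 0],
  [0, [0, 0, 0], 0],
])

```text
time_s: 16.45
tool_pos: [0.6453, 0.094, 0.0485]
tool_rot: [178.2, -0.5, 55.3]
ft_force: [-4.0, 2.7, 11.5]
finger_gap: 0.0132
```

```bash
python3 go.py .540 .261 .15 116; python3 go.py .540 .261 .15 100
```

```text
t 16.45 at [0.6453 0.094  0.0485] [178.2  -0.5  55.3] gap 0.0132 F [-4.   2.7 11.5]
shift [ 0.0783 -0.1784 -0.1064] turn rad -1.059 deg -60.7
t 16.45 at [0.6453 0.094  0.0485] [178.2  -0.5  55.3] gap 0.0132 F [-4.   2.7 11.5]
shift [ 0.0783 -0.1784 -0.1064] turn rad -0.78 deg -44.7
```

Emit:
drive_tool([
  [0, [0, 0, -0.05], 0],
  [0, [0.005, -0.01, -0.095], -0.06],
  [0, [0.022, -0.05, -0.105], -0.2],
  [0, [0.04, -0.09, -0.106], -0.34],
  [0, [0.055, -0.125, -0.106], -0.48],
])

```text
time_s: 16.95
tool_pos: [0.5699, 0.213, 0.153]
tool_rot: [178.1, 0.3, 83.1]
ft_force: [-0.1, 0.8, -3.3]
finger_gap: 0.0132
```

```bash
python3 go.py .540 .261 .12 116
```

```text
t 16.95 at [0.5699 0.213  0.153 ] [178.1   0.3  83.1] gap 0.0132 F [-0.1  0.8 -3.3]
shift [ 0.0443 -0.0365  0.0315] turn rad -0.573 deg -32.9
```

Emit:
drive_tool([
  [0, [0.02, -0.015, 0.01], -0.15],
  [0, [0.0443, -0.0355, 0.03], -0.3],
  [0, [0.0443, -0.0365, 0.032], -0.44],
  [0, [0.0443, -0.0365, 0.045], -0.573],
  [0, [0.0443, -0.0365, 0.06], -0.573],
])

```text
time_s: 17.45
tool_pos: [0.5413, 0.2612, 0.0924]
tool_rot: [178.4, 1.3, 116.2]
ft_force: [0.5, -0.2, -2.3]
finger_gap: 0.0133
```

Run:
```python
from h import *
from go import go
p=cams.grab_frame('side'); save({'frame':cv2.resize(p['frame'][80:280,230:430],None,fx=3,fy=3)},'s9')
go(.540,.261,.0535,116)
```

```text
t 17.5 at [0.5403 0.2605 0.0892] [178.7   1.3 115.8] gap 0.0134 F [-1.1 -1.7 -5.5]
shift [ 0.0014 -0.0009  0.0356] turn rad -0.003 deg -0.2
```

View pics/s9.png

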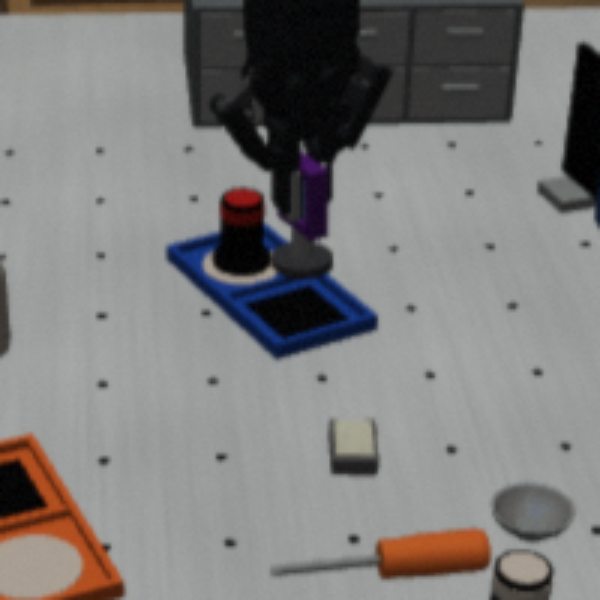

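The lens mount hangs upright above the black-pad bay, foot at crop (302,260). Lowering it.

Emit:
drive_tool([
  [0, [0.001, -0.001, 0.015], 0],
  [0, [0.001, -0.001, 0.026], 0],
  [0, [0.001, -0.001, 0.032], 0],
  [0, [0.001, -0.001, 0.034], 0],
  [0, [0.001, -0.001, 0.035], 0],
])

```text
time_s: 18.0
tool_pos: [0.5403, 0.2606, 0.0544]
tool_rot: [178.6, 1.3, 115.8]
ft_force: [-0.2, -0.0, -1.3]
finger_gap: 0.0132
```

Emit:
drive_tool([
  [0, [0, 0, 0.0015], 0],
  [0, [0, 0, 0.0015], 0],
])

```text
time_s: 18.2
tool_pos: [0.5407, 0.2607, 0.0538]
tool_rot: [178.6, 1.3, 115.7]
ft_force: [-1.4, -1.7, 3.9]
finger_gap: 0.0134
```

Contact. Release and rise, with partial opening since the frame is wide.

Emit:
drive_tool([
  [60, [0, 0, 0], 0],
  [60, [0, 0, 0], 0],
  [60, [0, 0, 0], 0],
  [60, [0, 0, -0.03], 0],
  [60, [0, 0, -0.08], 0],
])

```text
time_s: 18.7
tool_pos: [0.5367, 0.2609, 0.1318]
tool_rot: [178.9, 1.3, 115.7]
ft_force: [1.6, 0.6, 0.3]
finger_gap: 0.0509
```

Emit:
drive_tool([
  [60, [-0.05, 0, -0.05], 0],
  [60, [-0.1, 0, -0.07], 0],
  [60, [-0.15, 0, -0.07], 0],
  [60, [-0.15, 0, -0.07], 0],
])

```text
time_s: 19.1
tool_pos: [0.6015, 0.1233, 0.2066]
tool_rot: [178.8, 1.4, 115.6]
ft_force: [-0.6, 0.4, -0.6]
finger_gap: 0.0515
```

Run:
```python
from h import *
for n in('top','side'):
    p=cams.grab_frame(n); save(p,n+'9')
    for q in ['tube_red_center','lens_mount_center','tube_green_center','post_center','tube_white_center']:
        for r in cams.mark_of(p,q)[:2]: print(n,q,np.round(r['point'],3),round(r['conf'],2))
print(telemetry.sense()['tool_pos'])
# tray-frame estimates
```

```text
top tube_green_center [ 0.555 -0.325  0.032] 0.63
top post_center [ 0.526 -0.25   0.042] 0.76
top tube_white_center [ 0.63  -0.101  0.028] 0.88
side tube_red_center [0.507 0.338 0.028] 0.87
side tube_red_center [ 0.539 -0.286 -0.   ] 0.47
side lens_mount_center [0.543 0.259 0.042] 0.6
side tube_green_center [ 0.552 -0.321  0.033] 0.95
side post_center [ 0.525 -0.253  0.038] 0.58
side tube_white_center [ 0.626 -0.097  0.029] 0.73
[0.59973523 0.12718951 0.20508216]
```

View pics/top9.png

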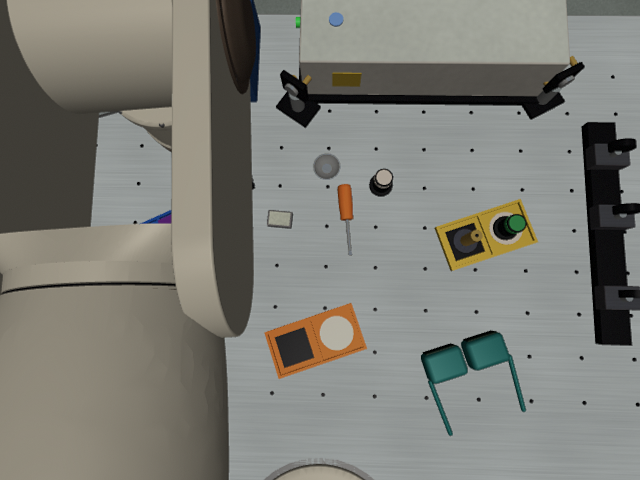

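View pics/side9.png

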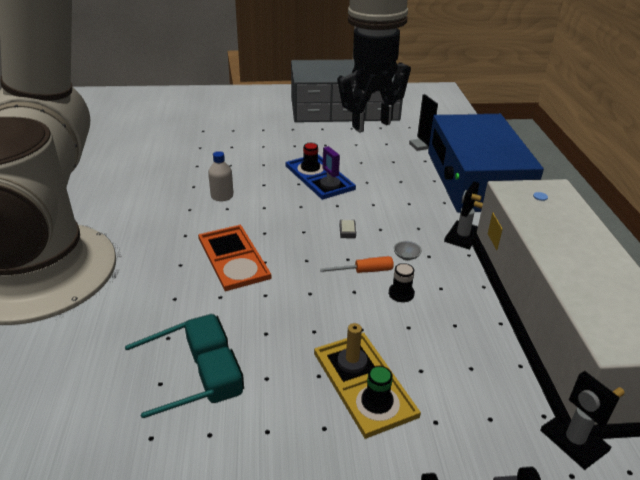

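The side view shows red tube (310,156), lens mount (331,170), post (353,350) and green tube (378,390) in their bays, and the white tube at (402,282) unmoved. I'll take a closer crop of the blue tray before handing in.

Run:
```python
from h import *
p=cams.grab_frame('side'); save({'frame':cv2.resize(p['frame'][125:205,275:365],None,fx=6,fy=6,interpolation=cv2.INTER_CUBIC)},'s10')
print(telemetry.sense()['qvel'].round(2))
```

```text
[-0.23  0.02 -0.11  0.06 -0.04 -0.04]
```

View pics/s10.png

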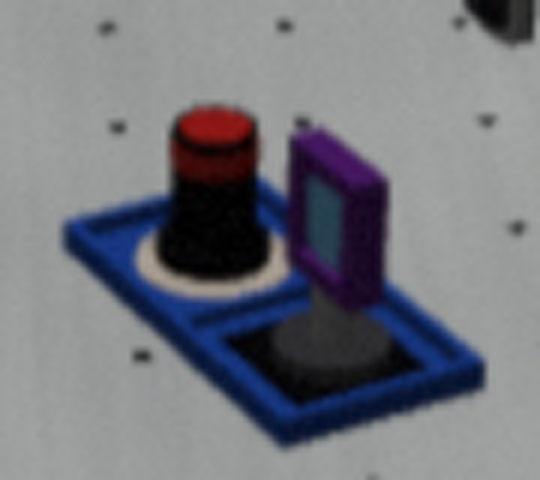

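Both parts stand upright and flat: the red tube at crop (214,200), the lens mount's foot at (330,340) within the black pad.

```bash
python3 -c "
from h import *
print(bot.close_job())"
```

```text
the job is handed in; nothing more can be done
None
```

I made up both kits and handed the job in at about 19 s. The blue tray holds the red filter tube (white pad) and the lens mount (black pad). The yellow tray holds the green filter tube (white pad) and the brass post (black pad).

- **Placement:** in my last pictures all four parts stood upright in their bays. The networks put them within about 6 mm of the bay centres I had measured, against the 18 mm allowed.
- **White spare:** it read within about 3 mm of its first position, which is inside the networks' error, and I never touched it.
- **Contact:** the gripper was clear of everything at hand-in. The wrist force never read above about 12 N.
- **Checks that fell short:**
  - At the end the arm hid the blue tray from the top camera, so the blue kit was confirmed only by the side camera; the wrist camera had already shown the red tube in place after its release.
  - The side view also gave one false low-confidence (0.47) "red tube" on the yellow tray, which I ignored.
  - The tool had tilted by almost 2° by the end; the parts still stood flat after release.

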